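# Pair a half-hull with its mate on the clicking glue-up stand

## Task

First turn the stand by its pegs, click by click, until the port half-hull that matches (same size as) the loose half-hull lying between the robot and the stand sits under the stand's pointer at the front. Then slide that loose half over the table, without lifting it, until its flat side lies flush on its mate and its stern sits fully home against the stop plate, press the joint closed for about a second with a moderate push (some 10 N, never as hard as 40), and let go. Leave the other two loose halves and everything else on the bench where they are.

Things in the scene. Friction and masses are not known exactly. Their poses are not given: they have to be found in the camera images.
- half_small (a point): small loose starboard half-hull, varnished wood (friction 0.3), 80 to 240 g, deck down: 110 mm long (y), 36 deep (x), 46 high; point: middle of that box. +x is the normal of its flat upright centre plane, +y points to the bow, z up. Outer side (-x) upright in its lower half, straight from 33 mm sternward to 22 mm bowward; bow end 11 mm wide next to the plane; stern a flat transom.
- half_middle (a point): middle loose starboard half-hull, varnished wood (friction 0.3), 80 to 240 g, deck down: 135 mm long (y), 39 deep (x), 50 high; point: middle of that box. +x is the normal of its flat upright centre plane, +y points to the bow, z up. Outer side (-x) upright in its lower half, straight from 40 mm sternward to 27 mm bowward; bow end 12 mm wide next to the plane; stern a flat transom.
- half_large (a point): large loose starboard half-hull, varnished wood (friction 0.3), 80 to 240 g, deck down: 160 mm long (y), 42 deep (x), 54 high; point: middle of that box. +x is the normal of its flat upright centre plane, +y points to the bow, z up. Outer side (-x) upright in its lower half, straight from 48 mm sternward to 32 mm bowward; bow end 13 mm wide next to the plane; stern a flat transom.
- port_small: small port half-hull (110 x 36 x 46 mm), mate of half_small, on the turret, 3 mm off the table, flat plane outwards, 92 mm from the axis. Origin: middle of the plane's lower edge; -x points out, +y to the bow. Stop plate at its stern (55 mm to -y) stands 25 mm proud, 4 to 40 mm above the table. With the mate home, half_small lies at x -18, y 0 mm here, axes parallel.
- port_middle: middle port half-hull (135 x 39 x 50 mm), mate of half_middle, on the turret, 3 mm off the table, flat plane outwards, 92 mm from the axis. Origin: middle of the plane's lower edge; -x points out, +y to the bow. Stop plate at its stern (67.5 mm to -y) stands 25 mm proud, 4 to 40 mm above the table. With the mate home, half_middle lies at x -19.5, y 0 mm here, axes parallel.
- port_large: large port half-hull (160 x 42 x 54 mm), mate of half_large, on the turret, 3 mm off the table, flat plane outwards, 92 mm from the axis. Origin: middle of the plane's lower edge; -x points out, +y to the bow. Stop plate at its stern (80 mm to -y) stands 25 mm proud, 4 to 40 mm above the table. With the mate home, half_large lies at x -21, y 0 mm here, axes parallel.
- stand: base of the indexing glue-up stand: round steel foot 92 mm across, fixed to the table, spindle 94 mm high. Origin on the turret's axis at table height; -x is the stand's front, shown by the fixed pointer on top of the spindle, roughly towards the robot. The turret sweeps 145 mm around the axis.
- turret (a joint): turret of the stand, upright axis, no end stop within a turn; rad, anticlockwise from above. Clicks every 0.524 rad (30 degrees), at its multiples; drawn to the nearer click; 1.3 N m (13 N on a peg) pushes it over. At 0 port_small faces the front, at -2.094 port_middle, at +2.094 port_large (and a full turn from there).
- peg_a (a point): upright steel turning peg on the turret, 16 mm across, top 128 mm and foot 70 mm above the table, 100 mm from the turret's axis, midway between two of the port halves; the point is on its axis 113 mm above the table
- peg_b (a point): upright steel turning peg on the turret, 16 mm across, top 128 mm and foot 70 mm above the table, 100 mm from the turret's axis, midway between two of the port halves; the point is on its axis 113 mm above the table
- peg_c (a point): upright steel turning peg on the turret, 16 mm across, top 128 mm and foot 70 mm above the table, 100 mm from the turret's axis, midway between two of the port halves; the point is on its axis 113 mm above the table
- glue_bottle: bystander: white glue bottle, 48 mm across, 125 mm high; origin under its middle
- mug: bystander: white mug, 82 mm across, 92 mm high; origin under its middle
- varnish_jar: bystander: amber jar, 56 mm across, 62 mm high; origin under its middle
- brush: bystander: paint brush, 180 mm, lying flat; origin near its middle, under it
- screwdriver: bystander: screwdriver, 170 mm, lying flat; origin near its middle, under it
- sanding_block: bystander: cork sanding block, 50 x 100 x 36 mm; origin under its middle
- tin: bystander: metal tin, 68 mm across, 45 mm high; origin under its middle
Mind the look-alikes: they are no part of the job. What is shaped like the part that bears half_small but yellow is not meant.

How it is judged:
On the way, in this order (a step that is already met when the one before it is completed fails the run):
1. the mate of the loose half in front stands at the front of the stand, the loose half still away from it (((y of port_small in the frame of stand between -0.008 and 0.008 m and x of port_small in the frame of stand below 0 m and world y of half_small between -0.16 and 0.17 m and distance of each of half_middle, half_large from where it was at the start of the episode below 0.02 m and horizontal distance between half_small and port_small above 0.03 m) or (y of port_middle in the frame of stand between -0.008 and 0.008 m and x of port_middle in the frame of stand below 0 m and world y of half_middle between -0.16 and 0.17 m and distance of each of half_small, half_large from where it was at the start of the episode below 0.02 m and horizontal distance between half_middle and port_middle above 0.03 m) or (y of port_large in the frame of stand between -0.008 and 0.008 m and x of port_large in the frame of stand below 0 m and world y of half_large between -0.16 and 0.17 m and distance of each of half_small, half_middle from where it was at the start of the episode below 0.02 m and horizontal distance between half_large and port_large above 0.03 m))), for 0.2 s.
2. the loose half is home on its mate and pressed on it with more than 3 N for 0.3 s (((y of port_small in the frame of stand between -0.008 and 0.008 m and x of port_small in the frame of stand below 0 m and x of half_small in the frame of port_small between -0.021 and -0.015 m and y of half_small in the frame of port_small between -0.004 and 0.004 m and angle between the x axis of half_small and the x axis of port_small, either way round below 0.05 rad and angle between half_small's own z axis and vertical below 0.05 rad and distance of each of half_middle, half_large from where it was at the start of the episode below 0.02 m and contact force between star_small and port_small above 3 N) or (y of port_middle in the frame of stand between -0.008 and 0.008 m and x of port_middle in the frame of stand below 0 m and x of half_middle in the frame of port_middle between -0.0225 and -0.0165 m and y of half_middle in the frame of port_middle between -0.004 and 0.004 m and angle between the x axis of half_middle and the x axis of port_middle, either way round below 0.05 rad and angle between half_middle's own z axis and vertical below 0.05 rad and distance of each of half_small, half_large from where it was at the start of the episode below 0.02 m and contact force between star_middle and port_middle above 3 N) or (y of port_large in the frame of stand between -0.008 and 0.008 m and x of port_large in the frame of stand below 0 m and x of half_large in the frame of port_large between -0.024 and -0.018 m and y of half_large in the frame of port_large between -0.004 and 0.004 m and angle between the x axis of half_large and the x axis of port_large, either way round below 0.05 rad and angle between half_large's own z axis and vertical below 0.05 rad and distance of each of half_small, half_middle from where it was at the start of the episode below 0.02 m and contact force between star_large and port_large above 3 N))), for 0.3 s.
At the end, for the whole second after the job is handed in: the mate faces the stand's front (within 8 mm, about 5 degrees), the loose half from the middle lies on the table, its plane on its mate's within 3 mm and 0.05 rad, its bow and stern in line within 4 mm, everything at rest; the other two loose halves have moved less than 20 mm (((y of port_small in the frame of stand between -0.008 and 0.008 m and x of port_small in the frame of stand below 0 m and world y of half_small between -0.16 and 0.17 m and x of half_small in the frame of port_small between -0.021 and -0.015 m and y of half_small in the frame of port_small between -0.004 and 0.004 m and angle between the x axis of half_small and the x axis of port_small, either way round below 0.05 rad and angle between half_small's own z axis and vertical below 0.05 rad and distance of each of half_middle, half_large from where it was at the start of the episode below 0.02 m and linear speed of star_small below 0.02 m/s and velocity of joint turret between -0.05 and 0.05 rad/s) or (y of port_middle in the frame of stand between -0.008 and 0.008 m and x of port_middle in the frame of stand below 0 m and world y of half_middle between -0.16 and 0.17 m and x of half_middle in the frame of port_middle between -0.0225 and -0.0165 m and y of half_middle in the frame of port_middle between -0.004 and 0.004 m and angle between the x axis of half_middle and the x axis of port_middle, either way round below 0.05 rad and angle between half_middle's own z axis and vertical below 0.05 rad and distance of each of half_small, half_large from where it was at the start of the episode below 0.02 m and linear speed of star_middle below 0.02 m/s and velocity of joint turret between -0.05 and 0.05 rad/s) or (y of port_large in the frame of stand between -0.008 and 0.008 m and x of port_large in the frame of stand below 0 m and world y of half_large between -0.16 and 0.17 m and x of half_large in the frame of port_large between -0.024 and -0.018 m and y of half_large in the frame of port_large between -0.004 and 0.004 m and angle between the x axis of half_large and the x axis of port_large, either way round below 0.05 rad and angle between half_large's own z axis and vertical below 0.05 rad and distance of each of half_small, half_middle from where it was at the start of the episode below 0.02 m and linear speed of star_large below 0.02 m/s and velocity of joint turret between -0.05 and 0.05 rad/s))); the robot touches nothing.
It fails at once if a loose half is lifted more than 15 mm off the table (height (world z) of half_small above 0.038 m or height (world z) of half_middle above 0.04 m or height (world z) of half_large above 0.042 m).
It fails at once if the joint is crushed with 40 N or more (contact force between star_small and port_small above 40 N or contact force between star_middle and port_middle above 40 N or contact force between star_large and port_large above 40 N).
It fails at once if a bystander is moved more than 30 mm (distance of any of glue_bottle, mug, varnish_jar, brush, screwdriver, sanding_block, tin from where it was at the start of the episode above 0.03 m).
It also fails if it takes over 72 s, if anything falls off the work surface, if the arm or the gripper's body presses on something with over 40 N, if the wrist force passes 120 N, or if a joint passes its speed limit or range.

## Robot

A 6-joint arm with a two-finger parallel gripper is mounted at the origin on the work surface. World frame = base frame: x ahead of the robot, y to its left, z up, the work surface at z = 0. Lengths are in m, angles in rad, forces in N, time in s.
With the tool pointing down it reaches from about 0.3 to 0.775 m from the base axis. Payload 14.6 kg.
Tool frame: the origin (TCP) lies midway between the tips of the shut fingers; the grasp point (between the pads) lies 19 mm behind it (grasp_offset is the distance from the TCP to the grasp point, in m); z points along the fingers, y is the line along which they close (so a half turn about z gives the same grasp; the last joint's range is limited). The gripper opens to 94 mm and grips with 3 to 60 N. Pads are 16 mm wide; open, the fingers measure 119 mm over their backs; the gripper's body (75 mm by 177 mm) begins 78 mm behind the grasp point.
Start: joints at [-0.067, 0.3, 1.521, -0, 1.321, -0.067], TCP at [0.55, -0, 0.205] pointing down, gripper open.
Joint ranges: [-3.03, 3.03], [-0.79, 2.21], [0.23, 2.52], [-1.04, 4.18], [0, 3.07], [-2.55, 2.55]. Speed limits (rad/s): [2.22, 2.22, 2.57, 3.14, 3.14, 3.14].

## Interface

Orientations are given as [roll, pitch, yaw] about the fixed x, y, z axes, in that order (R = Rz(yaw) Ry(pitch) Rx(roll)).
In Python, from station import * gives the robot as it stands. The module is installed in compiled form; this text tells all that it offers.
- The arm moves only by the tool send_rows, never from a script. Its argument "rows" is a list of rows, each an object of numbers: "dx", "dy", "dz": the shift along the tool's x, y, z in mm; "roll": the turn about the tool's z in degrees; "jaw": the closure, from -1 (fully open) to 1 (shut). In form: [{"dx": .., "dy": .., "dz": .., "roll": .., "jaw": ..}, ...]. A call has 1 to 12 rows; each row shifts and turns the commanded pose from where the row before left it, along the tool's axes as they then stand; what a row does not reach is not made up. A row lasts 1/12 s, in which the tool goes at most 41.7 mm and 7.16 degrees, less where a joint would pass 70% of its speed; a pose out of reach is approached as far as the arm can. A call is refused whole if a number of a shift passes 41.7 or a number of a turn 7.16, either way. A call with a gripper value outside its range is refused whole. The fingers move at their own pace and stop on an object; "force" is the grip in N (left out, the last holds). Time passes only in rows, so rows that do not move let the fingers close. It gives the time, the measured TCP pose, the force, the opening and the grip force at its end, in the units of the state.
- get_obs(): the state, without advancing time (a new reading comes with each control period).
- camera(name): name is "scene" or "side" or "wrist"; returns a dict with "frame" (420x560x3 uint8, red, green, blue), "z_map" (420x560 float32, m along the optical axis (not along the pixel's ray), 0 where there is no reading), "camera_matrix" (3x3 intrinsics, pixels), "rvec" (rotation vector, rad) and "tvec" (3), from world to camera coordinates, as OpenCV has them. Camera axes: x right, y down, z forward; pixel columns grow to the right and rows downward; lengths in m; the calibration is good to about 2 mm. A picture is of the moment at which its call begins.
- hand_in(): hands the job in; it is judged then, once.
The state is a dict: "time_s": time; "qpos": joint angles; "joint_vel": joint speeds; "tau": joint torques, N m; "ee_pos": TCP position; "eef_rot": TCP orientation; "force": force on the tool from outside, world axes, zero at the start; "moment": the same for the moment, N m; "grip_width": finger opening in m; "grip_force": force on a finger pad.
Only numpy, scipy, OpenCV 4.12 (cv2) and the standard library are available. Lean on these libraries where they do the work, as an engineer would, in place of code of your own. Each camera call takes 0.05 s, during which the arm holds its last target. There are 200 camera calls.

## Working session

There is one attempt and no reset: what is moved stays moved. The work goes in short steps, Python scripts to look and compute and a tool call to move; the robot and the scene stay as the last step left them, time stands still between calls to the robot, and variables do not carry over. Pictures are saved under pics/ and viewed, at most 10 in all, crops included, and the job is handed in when it is done.

Besides the shell and the picture viewer there is one more tool, called after "Request:" by a JSON object that holds its "api" and its "payload". send_rows: Moves the arm, as the interface text tells. Its arguments: {"type":"object","properties":{"rows":{"type":"array"},"force":{"type":"number"}},"required":["rows"]}

```bash
mkdir -p pics; cat > h.py <<'E'
from station import *
import numpy as np, cv2
def cloud(c):
    z=c["z_map"];K=c["camera_matrix"];R=cv2.Rodrigues(np.array(c["rvec"],float))[0];t=np.array(c["tvec"],float).ravel()
    v,u=np.mgrid[:z.shape[0],:z.shape[1]]
    P=np.stack([(u-K[0,2])/K[0,0]*z,(v-K[1,2])/K[1,1]*z,z],-1)
    W=(P-t)@R; W[z<=0]=np.nan
    return W
def save(c,n): cv2.imwrite("pics/"+n,c["frame"][:,:,::-1])
E
python3 - <<'E'
from h import *
for n in("scene","side"):
    c=camera(n);save(c,n+"0.png");np.savez(""+n+"0.npz",f=c["frame"],W=cloud(c))
    R=cv2.Rodrigues(np.array(c["rvec"],float))[0];print(n,-R.T@np.array(c["tvec"]).ravel(),R[2])
print(get_obs())
E
```

```text
scene [ 1.21242689 -0.26438547  0.73566478] [-0.72519575  0.27761811 -0.63009468]
side [0.41868886 1.22114904 0.88781563] [ 0.05979962 -0.83794702 -0.54246548]
{'time_s': 0.1, 'qpos': array([-6.65935892e-02,  3.00402917e-01,  1.52150497e+00, -2.49946313e-05,
        1.32073177e+00, -6.65921804e-02]), 'joint_vel': array([ 0.00044691,  0.0008431 , -0.00193885, -0.00065768,  0.00090261,
        0.00040766]), 'tau': array([ 1.84928511e-03, -5.32644153e+01, -3.53284299e+01,  7.10431044e-02,
        2.34944851e-02, -7.30603051e-05]), 'ee_pos': array([5.49760928e-01, 9.96817170e-06, 2.04955936e-01]), 'eef_rot': array([-3.14054636e+00, -4.55135065e-05,  1.57080109e+00]), 'force': array([ 1.14723098,  1.02163052, -0.86924879]), 'moment': array([ 0.03401115,  0.02240418, -0.02625895]), 'grip_force': 0.0, 'grip_width': 0.09399209623186801}
```

View pics/scene0.png

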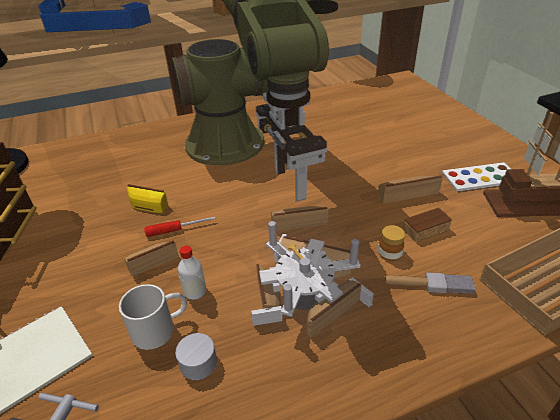

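View pics/side0.png

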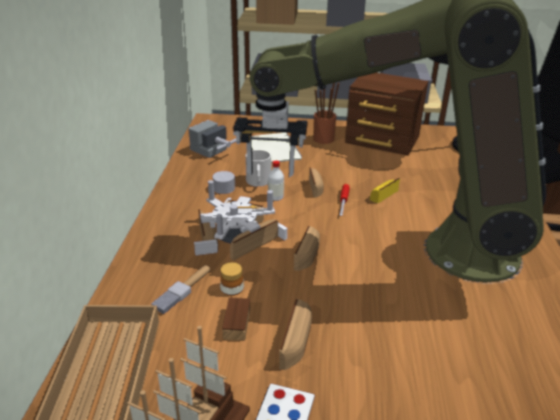

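Scene picture: the loose halves are at about (152,258), (300,217) and (410,188), and the yellow look-alike is at (147,200). The one in front of the stand is at (300,217). The stand is at (305,270). I'll build a top-down map for geometry.

```bash
python3 - <<'E'
from h import *
S=1000; x0,x1,y0,y1=0.3,0.95,-0.35,0.4
img=np.zeros((650,750,3),np.uint8);hm=np.full((650,750),-1.)
for n in("scene0","side0"):
    d=np.load(n+".npz");W=d["W"];f=d["f"]
    Wb=cv2.resize(W,None,fx=3,fy=3,interpolation=cv2.INTER_LINEAR).reshape(-1,3);F=cv2.resize(f,None,fx=3,fy=3,interpolation=cv2.INTER_NEAREST).reshape(-1,3)
    ok=np.isfinite(Wb[:,0])&(Wb[:,2]<0.14)&(Wb[:,0]>x0)&(Wb[:,0]<x1)&(Wb[:,1]>y0)&(Wb[:,1]<y1)
    Wb=Wb[ok];F=F[ok];o=np.argsort(Wb[:,2]);Wb=Wb[o];F=F[o]
    r=((x1-Wb[:,0])*S).astype(int).clip(0,649);c=((y1-Wb[:,1])*S).astype(int).clip(0,749)
    for a,b,z,col in zip(r,c,Wb[:,2],F):
        if z>hm[a,b]: hm[a,b]=z;img[a,b]=col
for k in range(-3,4):
    cv2.putText(img,"y%.1f"%(k/10),(int((y1-k/10)*S),645),0,.4,(255,255,255));img[::4,int((y1-k/10)*S)]=255
for k in range(4,10):
    cv2.putText(img,"x%.1f"%(k/10),(2,int((x1-k/10)*S)),0,.4,(255,255,255));img[int((x1-k/10)*S),::4]=255
cv2.imwrite("pics/top.png",img[:,:,::-1])
np.save("hm.npy",hm)
E
```

```text
(no output)
```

View pics/top.png

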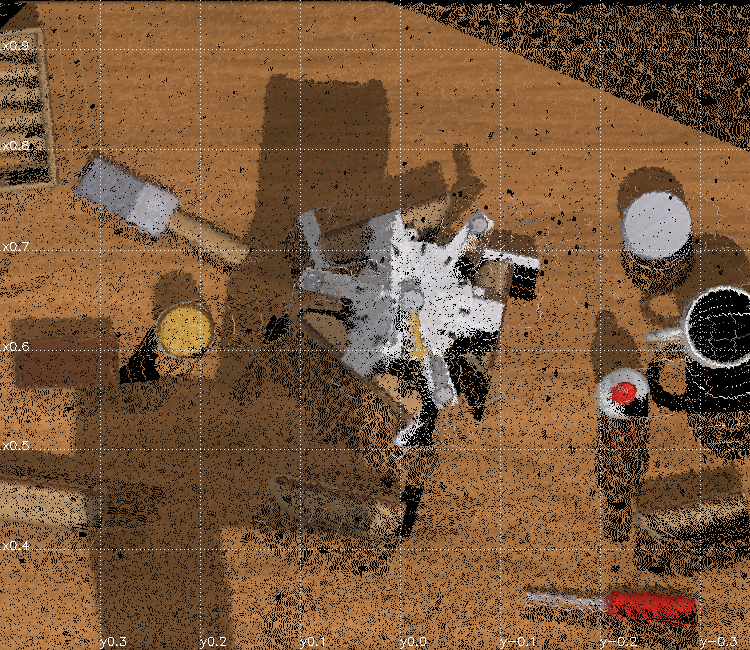

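```bash
python3 - <<'E'
from h import *
D=[np.load(n+".npz") for n in("scene0","side0")]
W=np.concatenate([d["W"].reshape(-1,3) for d in D]);C=np.concatenate([d["f"].reshape(-1,3) for d in D]).astype(int)
ok=np.isfinite(W[:,0]);W=W[ok];C=C[ok]
# loose halves
for n,(a,b,c,d) in dict(mid=(.40,.485,-.02,.15),left=(.41,.50,.29,.52),right=(.40,.48,-.40,-.225)).items():
    m=(W[:,0]>a)&(W[:,0]<b)&(W[:,1]>c)&(W[:,1]<d)&(W[:,2]>.008)&(W[:,2]<.07)
    P=W[m];r=cv2.minAreaRect((P[:,:2]*1000).astype(np.float32));print(n,len(P),r,"ztop",np.percentile(P[:,2],[90,98,99.5]))
# spindle, pegs
m=(np.hypot(W[:,0]-.652,W[:,1]+.011)<.15)&(W[:,2]>.06)&(W[:,2]<.14)
P=W[m]
from scipy.cluster.vq import kmeans2
Q=P[P[:,2]>.108]
lab=-np.ones(len(Q),int)
img=np.zeros((300,300),np.uint8);img[((Q[:,0]-.5)*1000).astype(int).clip(0,299),((Q[:,1]+.16)*1000).astype(int).clip(0,299)]=255
img=cv2.dilate(img,np.ones((5,5)));n,l,st,ce=cv2.connectedComponentsWithStats(img)
for s,c in zip(st,ce):
    if s[4]<20000: print("peg?",s[4],c[1]/1000+.5,c[0]/1000-.16)
tops=P[(P[:,2]>.12)];print(len(tops))
ye=(C[:,0]>150)&(C[:,1]>.6*C[:,0])&(C[:,2]<.45*C[:,0])&(np.hypot(W[:,0]-.64,W[:,1]+.011)<.1)
Y=W[ye];print("pointer",len(Y),Y.min(0),Y.max(0),Y.mean(0))
if len(Y)>5:
    u,s,v=np.linalg.svd(Y[:,:2]-Y[:,:2].mean(0));print(v[0])
E
```

```text
mid 1692 ((442.8330078125, 65.35688018798828), (143.0753936767578, 44.949954986572266), 77.54639434814453) ztop [0.05107593 0.05391364 0.05510997]
left 2875 ((455.3759765625, 405.65972900390625), (88.1131362915039, 228.50540161132812), 0.10872519761323929) ztop [0.05465096 0.05774025 0.05894237]
right 1207 ((432.6957702636719, -289.8670654296875), (40.29139709472656, 118.49299621582031), 13.120841026306152) ztop [0.04781003 0.05038849 0.05155837]
peg? 473 0.5542832980972516 -0.0440507399577167
peg? 433 0.6690300230946882 0.08553579676674367
peg? 470 0.723463829787234 -0.07764468085106382
274
pointer 201 [ 0.54327868 -0.11095565 -0.00351821] [0.72735129 0.03518883 0.09519449] [ 0.62721975 -0.05127147  0.03122725]
[ 0.79548792 -0.60596945]
```

```bash
python3 - <<'E'
from h import *
f=np.load("scene0.npz")["f"]
cv2.imwrite("pics/crop.png",cv2.resize(f[195:345,230:400],None,fx=4,fy=4,interpolation=cv2.INTER_CUBIC)[:,:,::-1])
ax=np.array([.649,-.012])
for n in("scene0","side0"):
    d=np.load(n+".npz");W=d["W"];f=d["f"].astype(int)
    r=np.hypot(W[...,0]-ax[0],W[...,1]-ax[1])
    m=(r<.09)&(W[...,2]>.075)&(W[...,2]<.115)&(f[...,0]-f[...,2]>50)
    P=W[m];
    if len(P)>3:
        a=np.degrees(np.arctan2(P[:,1]-ax[1],P[:,0]-ax[0]))%360
        print(n,len(P));rr=r[m]
        for i in np.argsort(rr)[::max(1,len(P)//12)]: print("r %.3f ang %.1f z %.3f"%(rr[i],a[i],P[i,2]))
W=np.concatenate([np.load(n+".npz")["W"].reshape(-1,3) for n in("scene0","side0")])
W=W[np.isfinite(W[:,0])]
for A in(18.6,138.6,258.6):
    c,s=np.cos(np.radians(A)),np.sin(np.radians(A))
    X=(W[:,:2]-ax)@np.array([[c,-s],[s,c]])  # outward, tangential
    m=(X[:,0]>.045)&(X[:,0]<.100)&(abs(X[:,1])<.1)&(W[:,2]>.008)&(W[:,2]<.064)
    m2=m&(X[:,0]>.08)
    print(A,m.sum(),"rad98",np.percentile(X[m,0],98),"tang",np.percentile(X[m2,1],[1,3,97,99]),"z",np.percentile(W[m,2],[90,98]))
E
```

```text
scene0 80
r 0.011 ang 201.3 z 0.094
r 0.017 ang 191.4 z 0.094
r 0.021 ang 195.7 z 0.094
r 0.025 ang 183.4 z 0.090
r 0.029 ang 184.6 z 0.093
r 0.034 ang 191.2 z 0.093
r 0.039 ang 186.8 z 0.093
r 0.043 ang 189.7 z 0.094
r 0.046 ang 190.9 z 0.095
r 0.049 ang 185.4 z 0.093
r 0.050 ang 190.3 z 0.094
r 0.052 ang 188.8 z 0.094
r 0.054 ang 185.0 z 0.094
r 0.059 ang 187.2 z 0.094
side0 30
r 0.015 ang 192.6 z 0.090
r 0.021 ang 181.9 z 0.092
r 0.026 ang 181.3 z 0.092
r 0.033 ang 172.8 z 0.096
r 0.037 ang 187.7 z 0.090
r 0.042 ang 191.4 z 0.092
r 0.045 ang 184.8 z 0.092
r 0.048 ang 188.6 z 0.093
r 0.048 ang 183.1 z 0.093
r 0.051 ang 183.0 z 0.093
r 0.051 ang 178.4 z 0.092
r 0.054 ang 180.4 z 0.094
r 0.054 ang 177.6 z 0.093
r 0.056 ang 185.4 z 0.095
r 0.059 ang 186.3 z 0.091
18.6 1950 rad98 0.09657171986283546 tang [-0.06924194 -0.0686901   0.07653164  0.07957825] z [0.05582054 0.06156905]
138.6 1684 rad98 0.09489189498592658 tang [-0.08058254 -0.07855702  0.08033631  0.08695701] z [0.05968978 0.06276141]
258.6 947 rad98 0.09730280972830643 tang [-0.0542913  -0.05183245  0.06646836  0.06683039] z [0.05226016 0.06203912]
```

View pics/crop.png

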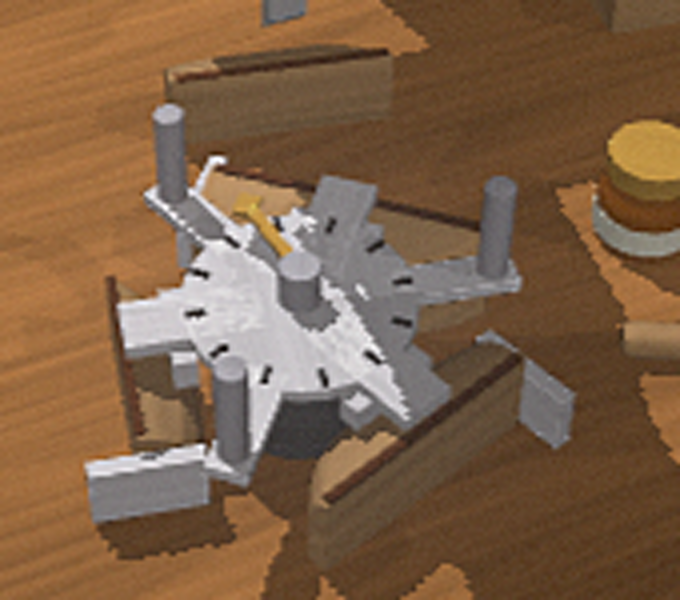

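The crop shows the pegs at (170,150), (497,230) and (232,410), and the pointer tip at (245,205). The front half, at crop (278,90), is well clear of the stand. By its 50 mm height and about 135 mm length it is half_middle. port_middle sits at azimuth ~18.6°, on the far side. The pointer direction is between two clicks, so I'll measure it again from the current state.

```bash
cat >> h.py <<'E'
def stand(c):
    """pegs, spindle via top faces / upper sides -> axis, peg angle mod 120, pointer angle"""
    W=cloud(c);f=c["frame"].astype(int);V=W.reshape(-1,3)
    cam=-cv2.Rodrigues(np.array(c["rvec"],float))[0].T@np.array(c["tvec"],float).ravel()
    m=(np.hypot(V[:,0]-.649,V[:,1]+.012)<.125)&(V[:,2]>.1)&(V[:,2]<.135);Q=V[m]
    img=np.zeros((300,300),np.uint8);px=((Q[:,:2]-[.5,-.16])*1000).astype(int).clip(0,299);img[px[:,0],px[:,1]]=255
    n,l,st,ce=cv2.connectedComponentsWithStats(cv2.dilate(img,np.ones((5,5))))
    lab=l[px[:,0],px[:,1]];pg=[]
    from scipy.optimize import least_squares
    for i in range(1,n):
        q=Q[lab==i][:,:2]
        if len(q)<25: continue
        q=Q[(lab==i)&(Q[:,2]<.123)][:,:2]  # cylinder side
        if len(q)<8: continue
        s=least_squares(lambda p:np.hypot(*(q-p).T)-.008,q.mean(0)+.006*(q.mean(0)-cam[:2])/np.linalg.norm(q.mean(0)-cam[:2]),loss="soft_l1",f_scale=.002)
        pg.append(s.x)
    pg=np.array(pg)
    r=np.hypot(W[...,0]-.649,W[...,1]+.012)
    y=(r<.075)&(r>.02)&(W[...,2]>.085)&(W[...,2]<.1)&(f[...,0]-f[...,2]>50)
    return pg,W[y]
def report(c):
    pg,Y=stand(c);print("pegs",pg.round(4).tolist())
    if len(pg)==3:
        a=pg.mean(0);d=pg-a;an=np.degrees(np.arctan2(d[:,1],d[:,0]))%360;print("axis",a.round(4),"r",np.hypot(*d.T).round(4),"ang",an.round(1))
        if len(Y)>5:
            e=Y[:,:2]-a;t=np.median(e[np.hypot(*e.T)>.035],0);v=cv2.fitLine((Y[:,:2]*1000).astype(np.float32),cv2.DIST_L2,0,.01,.01).ravel()
            print("pointer",len(Y),np.degrees(np.arctan2(t[1],t[0]))%360,"line",np.degrees(np.arctan2(v[1],v[0]))%180)
E
python3 - <<'E'
from h import *
for n in("scene","side","wrist"):
    c=camera(n);print(n);report(c)
    if n=="wrist": save(c,"wrist1.png")
E
```

```text
scene
pegs [[0.5538, -0.045], [0.6689, 0.0849], [0.7237, -0.0793]]
axis [ 0.6488 -0.0131] r [0.1002 0.1    0.0999] ang [198.5  78.4 318.6]
pointer 67 188.01917165464326 line 6.8736906
side
pegs [[0.5555, -0.0445], [0.6694, 0.0849], [0.7238, -0.0793]]
axis [ 0.6496 -0.013 ] r [0.0992 0.0998 0.0995] ang [198.5  78.5 318.2]
pointer 28 183.61204223281334 line 14.104191
wrist
pegs [[0.5557, -0.0438], [0.6706, 0.0862], [0.7256, -0.0781]]
axis [ 0.6507 -0.0119] r [0.1002 0.1001 0.1   ] ang [198.6  78.5 318.6]
pointer 472 186.15630019114687 line 5.9680643
```

The wrist reading is the cleanest. The axis is about (0.650,-0.0125), the front azimuth is 186.1° (stand yaw ~6°), and port_middle is at 18.6°, so the turret has to turn about +167.5° anticlockwise.

Things that could be mistaken for the target, by scene pixel:
- Loose halves at (152,258), small, and (410,188), large.
- The yellow piece at (147,200).
- The front half at (300,217). This is the one I choose: middle size, 135 × 50 mm.

I'll use the peg at (0.555,-0.044).

Request:
{"api": "send_rows", "payload": {"rows": [{"dx": -22, "dy": 2.5, "jaw": 0.35}, {"dx": -22, "dy": 2.5, "jaw": 0.35}, {"roll": 7.14, "jaw": 0.35}, {"roll": 7.14, "jaw": 0.35}, {"roll": 7.14, "jaw": 0.35}, {"roll": 7.14, "jaw": 0.35}, {"roll": 7.14, "jaw": 0.35}, {"roll": 7.14, "jaw": 0.35}, {"roll": 7.14, "jaw": 0.35}, {"roll": 7.14, "jaw": 0.35}, {"roll": 7.14, "jaw": 0.35}, {"roll": 7.14, "jaw": 0.35}]}}

```text
invalid input at $.rows[0]: expected keys dx, dy, dz, roll, jaw
```

Request:
{"api": "send_rows", "payload": {"rows": [{"dx": -22, "dy": 2.5, "dz": 0, "roll": 0, "jaw": 0.35}, {"dx": -22, "dy": 2.5, "dz": 0, "roll": 0, "jaw": 0.35}, {"dx": 0, "dy": 0, "dz": 0, "roll": 7.14, "jaw": 0.35}, {"dx": 0, "dy": 0, "dz": 0, "roll": 7.14, "jaw": 0.35}, {"dx": 0, "dy": 0, "dz": 0, "roll": 7.14, "jaw": 0.35}, {"dx": 0, "dy": 0, "dz": 0, "roll": 7.14, "jaw": 0.35}, {"dx": 0, "dy": 0, "dz": 0, "roll": 7.14, "jaw": 0.35}, {"dx": 0, "dy": 0, "dz": 0, "roll": 7.14, "jaw": 0.35}, {"dx": 0, "dy": 0, "dz": 0, "roll": 7.14, "jaw": 0.35}, {"dx": 0, "dy": 0, "dz": 0, "roll": 7.14, "jaw": 0.35}, {"dx": 0, "dy": 0, "dz": 0, "roll": 7.14, "jaw": 0.35}, {"dx": 0, "dy": 0, "dz": 0, "roll": 7.14, "jaw": 0.35}]}}

```text
time_s: 1.25
ee_pos: [0.5549, -0.044, 0.2053]
eef_rot: [-3.141, 0.0, 0.318]
force: [0.4, -0.0, 0.6]
grip_width: 0.0306
grip_force: 0.0
```

Request:
{"api": "send_rows", "payload": {"rows": [{"dx": 0, "dy": 0, "dz": 20, "roll": 0, "jaw": 0.35}, {"dx": 0, "dy": 0, "dz": 20, "roll": 0, "jaw": 0.35}, {"dx": 0, "dy": 0, "dz": 20, "roll": 0, "jaw": 0.35}, {"dx": 0, "dy": 0, "dz": 20, "roll": 0, "jaw": 0.35}, {"dx": 0, "dy": 0, "dz": 20, "roll": 0, "jaw": 0.35}, {"dx": 0, "dy": 0, "dz": 18, "roll": 0, "jaw": 0.35}, {"dx": 0, "dy": 0, "dz": 0, "roll": 0, "jaw": 0.45}, {"dx": 0, "dy": 0, "dz": 0, "roll": 0, "jaw": 0.5}]}}

```text
time_s: 1.92
ee_pos: [0.5547, -0.044, 0.0872]
eef_rot: [-3.141, 0.001, 0.325]
force: [-0.2, 0.4, -0.1]
grip_width: 0.0242
grip_force: 0.0
```

Request:
{"api": "send_rows", "payload": {"rows": [{"dx": 0.38, "dy": 8.71, "dz": 0, "roll": -5, "jaw": 0.5}, {"dx": 0.38, "dy": 8.71, "dz": 0, "roll": -5, "jaw": 0.5}, {"dx": 0.38, "dy": 8.71, "dz": 0, "roll": -5, "jaw": 0.5}, {"dx": 0.38, "dy": 8.71, "dz": 0, "roll": -5, "jaw": 0.5}, {"dx": 0.38, "dy": 8.71, "dz": 0, "roll": -5, "jaw": 0.5}, {"dx": 0.38, "dy": 8.71, "dz": 0, "roll": -5, "jaw": 0.5}]}}

```text
time_s: 2.42
ee_pos: [0.5828, -0.086, 0.0889]
eef_rot: [-3.138, -0.0, 0.853]
force: [-10.3, 7.8, 8.5]
grip_width: 0.0237
grip_force: 6.2
```

Request:
{"api": "send_rows", "payload": {"rows": [{"dx": 0.38, "dy": 8.71, "dz": 0, "roll": -5, "jaw": 0.5}, {"dx": 0.38, "dy": 8.71, "dz": 0, "roll": -5, "jaw": 0.5}, {"dx": 0.38, "dy": 8.71, "dz": 0, "roll": -5, "jaw": 0.5}, {"dx": 0.38, "dy": 8.71, "dz": 0, "roll": -5, "jaw": 0.5}, {"dx": 0.38, "dy": 8.71, "dz": 0, "roll": -5, "jaw": 0.5}, {"dx": 0.38, "dy": 8.71, "dz": 0, "roll": -5, "jaw": 0.5}, {"dx": 0.38, "dy": 8.71, "dz": 0, "roll": -5, "jaw": 0.5}, {"dx": 0.38, "dy": 8.71, "dz": 0, "roll": -5, "jaw": 0.5}, {"dx": 0.38, "dy": 8.71, "dz": 0, "roll": -5, "jaw": 0.5}, {"dx": 0.38, "dy": 8.71, "dz": 0, "roll": -5, "jaw": 0.5}, {"dx": 0.38, "dy": 8.71, "dz": 0, "roll": -5, "jaw": 0.5}, {"dx": 0.38, "dy": 8.71, "dz": 0, "roll": -5, "jaw": 0.5}]}}

```text
time_s: 3.42
ee_pos: [0.6806, -0.1077, 0.0891]
eef_rot: [-3.138, -0.0, 1.899]
force: [-22.9, -1.7, 13.6]
grip_width: 0.0235
grip_force: 9.7
```

```bash
python3 - <<'E'
from h import *
for n in("scene","side"): c=camera(n);report(c)
save(c,"side2.png")
E
```

```text
pegs [[0.5523, 0.0125], [0.673, -0.1135], [0.6961, -0.1046], [0.7196, 0.0579]]
pegs [[0.552, 0.0105], [0.6696, -0.1022], [0.6974, -0.0996], [0.7173, 0.0602]]
```

Request:
{"api": "send_rows", "payload": {"rows": [{"dx": 0.38, "dy": 8.71, "dz": 0, "roll": -5, "jaw": 0.5}, {"dx": 0.38, "dy": 8.71, "dz": 0, "roll": -5, "jaw": 0.5}, {"dx": 0.38, "dy": 8.71, "dz": 0, "roll": -5, "jaw": 0.5}, {"dx": 0.38, "dy": 8.71, "dz": 0, "roll": -5, "jaw": 0.5}, {"dx": 0.38, "dy": 8.71, "dz": 0, "roll": -5, "jaw": 0.5}, {"dx": 0.38, "dy": 8.71, "dz": 0, "roll": -5, "jaw": 0.5}, {"dx": 0.38, "dy": 8.71, "dz": 0, "roll": -5, "jaw": 0.5}, {"dx": 0.38, "dy": 8.71, "dz": 0, "roll": -5, "jaw": 0.5}, {"dx": 0.38, "dy": 8.71, "dz": 0, "roll": -5, "jaw": 0.5}, {"dx": 0.38, "dy": 8.71, "dz": 0, "roll": -5, "jaw": 0.5}, {"dx": 0.38, "dy": 8.71, "dz": 0, "roll": -5, "jaw": 0.5}, {"dx": 0.38, "dy": 8.71, "dz": 0, "roll": -5, "jaw": 0.5}]}}

```text
time_s: 4.52
ee_pos: [0.7475, -0.0346, 0.0889]
eef_rot: [-3.138, 0.001, 2.944]
force: [-10.4, -16.0, 6.8]
grip_width: 0.0237
grip_force: 8.2
```

```bash
python3 - <<'E'
from h import *
for n in("scene","side"): c=camera(n);report(c)
E
```

```text
pegs [[0.578, -0.0837], [0.6231, 0.0831], [0.7459, -0.0494], [0.7514, -0.0174]]
pegs [[0.5814, -0.086], [0.62, 0.0822], [0.7352, -0.0375], [0.7486, -0.0141]]
```

Request:
{"api": "send_rows", "payload": {"rows": [{"dx": 0.38, "dy": 8.71, "dz": 0, "roll": -5, "jaw": 0.5}, {"dx": 0.38, "dy": 8.71, "dz": 0, "roll": -5, "jaw": 0.5}, {"dx": 0.38, "dy": 8.71, "dz": 0, "roll": -5, "jaw": 0.5}, {"dx": 0.2, "dy": 5.2, "dz": 0, "roll": -3, "jaw": 0.5}, {"dx": 0, "dy": 0, "dz": 0, "roll": 0, "jaw": 0.5}, {"dx": 0, "dy": 0, "dz": 0, "roll": 0, "jaw": 0.5}]}}

```text
time_s: 5.12
ee_pos: [0.7492, -0.0006, 0.0884]
eef_rot: [-3.142, 0.001, -3.029]
force: [0.3, 0.2, -0.8]
grip_width: 0.0241
grip_force: 0.0
```

```bash
python3 - <<'E'
from h import *
for n in("scene","side"): c=camera(n);report(c)
E
```

```text
pegs [[0.6097, -0.1053], [0.7515, 0.005], [0.7512, -0.0185]]
axis [ 0.7041 -0.0396] r [0.115  0.0651 0.0516] ang [214.8  43.3  24.2]
pegs [[0.589, 0.067], [0.6106, -0.1053], [0.7452, 0.0172]]
axis [ 0.6483 -0.007 ] r [0.0949 0.1052 0.0999] ang [128.7 249.   14. ]
pointer 29 193.35853253526312 line 14.274875
```

Request:
{"api": "send_rows", "payload": {"rows": [{"dx": 0, "dy": 0, "dz": 0, "roll": 0, "jaw": 0.35}, {"dx": 0, "dy": 0, "dz": -20, "roll": 0, "jaw": 0.35}, {"dx": 0, "dy": 0, "dz": -30, "roll": 0, "jaw": 0.35}, {"dx": 0, "dy": 0, "dz": -40, "roll": 0, "jaw": 0.35}, {"dx": 0, "dy": 0, "dz": -40, "roll": 0, "jaw": 0.35}, {"dx": 40, "dy": 0, "dz": 0, "roll": 0, "jaw": 0.35}, {"dx": 40, "dy": 0, "dz": 0, "roll": 0, "jaw": 0.35}, {"dx": 40, "dy": 0, "dz": 0, "roll": 0, "jaw": 0.35}, {"dx": 40, "dy": 0, "dz": 0, "roll": 0, "jaw": 0.35}]}}

```text
time_s: 5.97
ee_pos: [0.5998, -0.0183, 0.2176]
eef_rot: [3.142, 0.0, -3.028]
force: [1.9, -0.9, 1.0]
grip_width: 0.0305
grip_force: 0.0
```

```bash
python3 - <<'E'
from h import *
for n in("scene","side","wrist"):
    c=camera(n);report(c);np.savez(n+"3.npz",f=c["frame"],W=cloud(c))
save(c,"wrist3.png");print(get_obs()["ee_pos"])
E
```

```text
pegs [[0.5886, 0.0667], [0.61, -0.1056], [0.748, -0.0008]]
axis [ 0.6489 -0.0132] r [0.1    0.1002 0.0999] ang [127.  247.2   7.2]
pointer 67 187.6589425654021 line 6.3514442
pegs [[0.5895, 0.0668], [0.6097, -0.1045], [0.7482, -0.0002]]
axis [ 0.6491 -0.0126] r [0.0994 0.1    0.0998] ang [126.9 246.8   7.2]
pointer 28 185.18287252132373 line 7.675309
pegs [[0.5896, 0.0682], [0.611, -0.104], [0.7495, 0.0007]]
axis [ 0.65   -0.0117] r [0.1002 0.1002 0.1002] ang [127.1 247.1   7.1]
pointer 440 186.95629981236794 line 7.4302244
[ 0.59970869 -0.01837005  0.21852422]
```

View pics/wrist3.png

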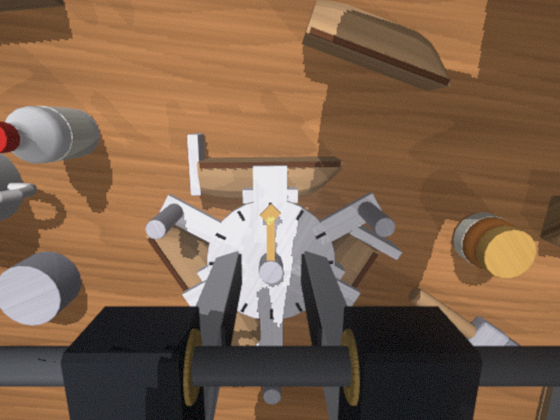

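The wrist view shows port_middle at the front under the pointer (270,212), with its stop plate at (195,165). The loose half lies at (375,45), bow to the right at (445,80). Turret 187.1° matches the pointer's 187.0°. Next I'll get the half's pose.

```bash
cat >> h.py <<'E'
def loose(W,box):
    """fit line on the +x plane face of the loose half; box=(x0,x1,y0,y1)"""
    V=W.reshape(-1,3);a,b,c,d=box
    m=(V[:,0]>a)&(V[:,0]<b)&(V[:,1]>c)&(V[:,1]<d)&(V[:,2]>.01)&(V[:,2]<.06);P=V[m]
    return P
def fitface(P,hi=.042):
    Q=P[(P[:,2]>.012)&(P[:,2]<hi)][:,:2];best=None;rng=np.random.default_rng(0)
    for _ in range(500):
        i,j=rng.choice(len(Q),2,False);d=Q[j]-Q[i];L=np.linalg.norm(d)
        if L<.04: continue
        d/=L;n=np.array([d[1],-d[0]]);n*=np.sign(n[0]);k=abs((Q-Q[i])@n)<.0015
        if best is None or k.sum()>best.sum(): best=k
    q=Q[best];u,s,v=np.linalg.svd(q-q.mean(0));n=np.array([v[0][1],-v[0][0]]);n*=np.sign(n[0])
    b=np.array([-n[1],n[0]]);t=q@b
    return q.mean(0),np.degrees(np.arctan2(n[1],n[0])),n,b,t,best.sum()
E
python3 - <<'E'
from h import *
for s in("scene","wrist","side"):
    W=np.load(s+"3.npz")["W"];P=loose(W,(.395,.49,-.03,.155))
    print(s,len(P),"ztop",np.percentile(P[:,2],[95,99]).round(4))
    if len(P)<100: continue
    c,a,n,b,t,k=fitface(P)
    T=P[:,:2]@b;N=P[:,:2]@n
    tp=np.percentile(T,[.5,99.5]);nf=c@n
    mid=n*(nf-.0195)+b*(tp.mean())
    print(" face n",k,"yaw",a.round(2),"t",np.percentile(t,[1,99]).round(4),tp.round(4),"L",np.diff(tp).round(4),"depth",(nf-np.percentile(N,1)).round(4),"mid",mid.round(4), "from bow/stern t:",(n*(nf-.0195)+b*(tp[0]+.0675)).round(4),(n*(nf-.0195)+b*(tp[1]-.0675)).round(4))
E
```

```text
scene 960 ztop [0.0532 0.0547]
 face n 352 yaw -12.01 t [0.0882 0.2201] [0.0863 0.2202] L [0.1338] depth 0.0271 mid [0.4406 0.063 ] from bow/stern t: [0.4407 0.0635] [0.4405 0.0624]
wrist 6919 ztop [0.052 0.053]
 face n 1081 yaw -12.33 t [0.0918 0.224 ] [0.0909 0.2233] L [0.1324] depth 0.0353 mid [0.4411 0.0644] from bow/stern t: [0.4414 0.0657] [0.4408 0.0632]
side 706 ztop [0.0527 0.055 ]
 face n 61 yaw -13.35 t [0.1162 0.2029] [0.098  0.2362] L [0.1382] depth 0.0014 mid [0.4046 0.0758] from bow/stern t: [0.4042 0.0742] [0.4049 0.0773]
```

Request:
{"api": "send_rows", "payload": {"rows": [{"dx": 0, "dy": 0, "dz": 0, "roll": 6.8, "jaw": -0.5}, {"dx": 0, "dy": 0, "dz": 0, "roll": 6.8, "jaw": -0.5}, {"dx": 0, "dy": 0, "dz": 0, "roll": 6.8, "jaw": -0.5}, {"dx": 0, "dy": 0, "dz": 0, "roll": 6.8, "jaw": -0.5}, {"dx": 0, "dy": 0, "dz": 0, "roll": 6.8, "jaw": -0.5}, {"dx": 0, "dy": 0, "dz": 0, "roll": 6.8, "jaw": -0.5}, {"dx": 0, "dy": 0, "dz": 0, "roll": 6.8, "jaw": -0.5}, {"dx": 0, "dy": 0, "dz": 0, "roll": 6.8, "jaw": -0.5}, {"dx": 0, "dy": 0, "dz": 0, "roll": 6.8, "jaw": -0.5}, {"dx": 0, "dy": 0, "dz": 0, "roll": 6.8, "jaw": -0.5}, {"dx": 0, "dy": 0, "dz": 0, "roll": 6.8, "jaw": -0.5}, {"dx": 0, "dy": 0, "dz": 0, "roll": 6.8, "jaw": -0.5}]}}

```text
time_s: 7.12
ee_pos: [0.6031, -0.0181, 0.2182]
eef_rot: [3.14, 0.0, 1.826]
force: [0.3, 0.2, 0.1]
grip_width: 0.0704
grip_force: 0.0
```

Request:
{"api": "send_rows", "payload": {"rows": [{"dx": 0, "dy": 0, "dz": 0, "roll": 6.8, "jaw": -0.5}, {"dx": 0, "dy": 0, "dz": 0, "roll": 6.8, "jaw": -0.5}, {"dx": 0, "dy": 0, "dz": 0, "roll": 6.8, "jaw": -0.5}, {"dx": 0, "dy": 0, "dz": 0, "roll": 6.8, "jaw": -0.5}, {"dx": 8, "dy": -34, "dz": 0, "roll": 0, "jaw": -0.5}, {"dx": 8, "dy": -34, "dz": 0, "roll": 0, "jaw": -0.5}, {"dx": 8, "dy": -34, "dz": 0, "roll": 0, "jaw": -0.5}, {"dx": 8, "dy": -34, "dz": 0, "roll": 0, "jaw": -0.5}, {"dx": 8, "dy": -34, "dz": 0, "roll": 0, "jaw": -0.5}, {"dx": 0, "dy": 0, "dz": 0, "roll": 0, "jaw": -0.5}]}}

```text
time_s: 7.95
ee_pos: [0.4418, 0.0588, 0.2188]
eef_rot: [3.141, -0.001, 1.359]
force: [-0.5, -0.7, 0.2]
grip_width: 0.0703
grip_force: 0.0
```

```bash
python3 - <<'E'
from h import *
c=camera("wrist");W=cloud(c);o=get_obs();print(o["ee_pos"],np.degrees(o["eef_rot"]),o["qpos"])
P=loose(W,(.395,.49,-.03,.155));c_,a,n,b,t,k=fitface(P);print(len(P),k,a,c_,np.percentile(P[:,:2]@b,[.5,99.5]),c_@n)
tp=np.percentile(P[:,:2]@b,[.5,99.5]);print("mid",n*(c_@n-.0195)+b*tp.mean())
E
```

```text
[0.44398669 0.05803792 0.21911797] [ 1.79868194e+02 -4.10748794e-02  7.78448425e+01] [4.80909984e-02 5.61758631e-02 1.77559177e+00 1.04422487e-04
 1.30741758e+00 2.60212279e-01]
4947 340 -13.401886246611447 [0.43032833 0.06158709] [0.09940319 0.23220892] 0.40433508865362644
mid [0.41278587 0.07209382]
```

Request:
{"api": "send_rows", "payload": {"rows": [{"dx": 0, "dy": -2, "dz": 35, "roll": 0, "jaw": -0.5}, {"dx": 0, "dy": 0, "dz": 35, "roll": 0, "jaw": -0.5}, {"dx": 0, "dy": 0, "dz": 35, "roll": 0, "jaw": -0.5}, {"dx": 0, "dy": 0, "dz": 35, "roll": 0, "jaw": -0.5}, {"dx": 0, "dy": 0, "dz": 25, "roll": 0, "jaw": -0.5}, {"dx": 0, "dy": 0, "dz": 20, "roll": 0, "jaw": -0.5}, {"dx": 0, "dy": 0, "dz": 15, "roll": 0, "jaw": -0.5}, {"dx": 0, "dy": 0, "dz": 10, "roll": 0, "jaw": -0.5}, {"dx": 0, "dy": 0, "dz": 0, "roll": 0, "jaw": -0.5}]}}

```text
time_s: 8.75
ee_pos: [0.4425, 0.0572, 0.0062]
eef_rot: [-3.139, 0.001, 1.357]
force: [0.2, -1.1, 0.0]
grip_width: 0.0709
grip_force: 0.0
```

Request:
{"api": "send_rows", "payload": {"rows": [{"dx": 0, "dy": 0, "dz": 0, "roll": 0, "jaw": 0.0}, {"dx": 0, "dy": 0, "dz": 0, "roll": 0, "jaw": 0.2}, {"dx": 0, "dy": 0, "dz": 0, "roll": 0, "jaw": 0.3}, {"dx": 0, "dy": 0, "dz": 0, "roll": 0, "jaw": 0.3}, {"dx": 0, "dy": 0, "dz": 0, "roll": 0, "jaw": 0.3}], "force": 12}}

```text
time_s: 9.17
ee_pos: [0.4425, 0.0575, 0.0085]
eef_rot: [3.141, -0.0, 1.358]
force: [-1.1, -0.1, 1.5]
grip_width: 0.04
grip_force: 0.2
```

Request:
{"api": "send_rows", "payload": {"rows": [{"dx": 0, "dy": 0, "dz": 0, "roll": 0, "jaw": 0.4}, {"dx": 0, "dy": 0, "dz": 0, "roll": 0, "jaw": 0.4}, {"dx": 0, "dy": 0, "dz": 0, "roll": 0, "jaw": 0.4}], "force": 12}}

```text
time_s: 9.42
ee_pos: [0.4425, 0.0576, 0.0084]
eef_rot: [3.141, -0.0, 1.358]
force: [-1.4, -0.1, 7.0]
grip_width: 0.0387
grip_force: 12.0
```

Request:
{"api": "send_rows", "payload": {"rows": [{"dx": 0, "dy": 0, "dz": 0, "roll": -3.2, "jaw": 0.4}, {"dx": 0, "dy": 0, "dz": 0, "roll": -3.2, "jaw": 0.4}, {"dx": 0, "dy": 0, "dz": 0, "roll": -3.2, "jaw": 0.4}, {"dx": 0, "dy": 0, "dz": 0, "roll": -3.2, "jaw": 0.4}, {"dx": 0, "dy": 0, "dz": 0, "roll": -3.2, "jaw": 0.4}, {"dx": 0, "dy": 0, "dz": 0, "roll": -3.2, "jaw": 0.4}, {"dx": 0, "dy": 0, "dz": 0, "roll": 0, "jaw": 0.4}]}}

```text
time_s: 10.0
ee_pos: [0.4426, 0.0576, 0.0084]
eef_rot: [3.14, 0.0, 1.697]
force: [0.3, 0.7, 5.2]
grip_width: 0.039
grip_force: 12.0
```

Request:
{"api": "send_rows", "payload": {"rows": [{"dx": -10.8, "dy": 8.2, "dz": 0, "roll": 0, "jaw": 0.4}, {"dx": -10.8, "dy": 8.2, "dz": 0, "roll": 0, "jaw": 0.4}, {"dx": -10.8, "dy": 8.2, "dz": 0, "roll": 0, "jaw": 0.4}, {"dx": -10.8, "dy": 8.2, "dz": 0, "roll": 0, "jaw": 0.4}, {"dx": -10.8, "dy": 8.2, "dz": 0, "roll": 0, "jaw": 0.4}, {"dx": -10.8, "dy": 8.2, "dz": 0, "roll": 0, "jaw": 0.4}, {"dx": -10.8, "dy": 8.2, "dz": 0, "roll": 0, "jaw": 0.4}, {"dx": -10.8, "dy": 8.2, "dz": 0, "roll": 0, "jaw": 0.4}, {"dx": 0, "dy": 0, "dz": 0, "roll": 0, "jaw": 0.4}]}}

```text
time_s: 10.75
ee_pos: [0.5198, -0.0223, 0.0083]
eef_rot: [3.14, 0.001, 1.691]
force: [3.1, -4.0, 10.7]
grip_width: 0.0386
grip_force: 12.0
```

```bash
python3 - <<'E'
from h import *
o=get_obs();print(o["ee_pos"],o["force"])
ws=[]
for n in("scene","side"):
    c=camera(n);report(c);ws.append(c)
c=ws[0];save(c,"scene4.png");W=cloud(c)
cv2.imwrite("pics/crop4.png",cv2.resize(c["frame"][180:330,220:390],None,fx=4,fy=4,interpolation=cv2.INTER_CUBIC)[:,:,::-1])
E
```

```text
[ 0.51983695 -0.02227571  0.00828372] [ 3.08749629 -4.02208161 10.65179108]
pegs [[0.5568, -0.0454], [0.5888, 0.0667], [0.5953, -0.0163], [0.61, -0.1051], [0.7479, -0.0008]]
pegs [[0.562, 0.0159], [0.5889, 0.0675], [0.6094, -0.1043], [0.7487, -0.0007]]
```

View pics/crop4.png

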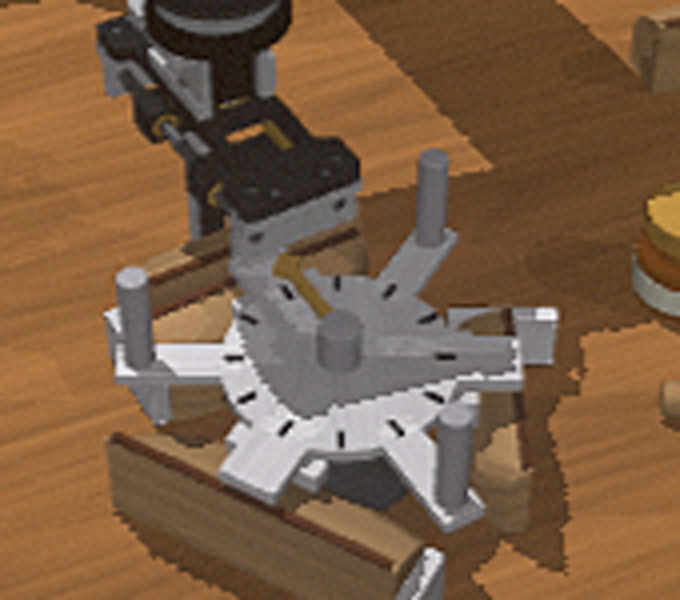

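Crop shows the half held at (260,255), its stern at (130,275) approaching the stop plate near (110,320). The gap to the mate is about 19 mm, with about 12 mm still to go sternward.

Request:
{"api": "send_rows", "payload": {"rows": [{"dx": -3, "dy": 0, "dz": 0, "roll": 0, "jaw": 0.4}, {"dx": -3, "dy": 0, "dz": 0, "roll": 0, "jaw": 0.4}, {"dx": -2, "dy": 0, "dz": 0, "roll": 0, "jaw": 0.4}, {"dx": 0, "dy": 0, "dz": 0, "roll": 0, "jaw": 0.4}]}}

```text
time_s: 11.18
ee_pos: [0.5192, -0.0286, 0.0083]
eef_rot: [3.141, 0.0, 1.692]
force: [0.3, -0.7, 6.1]
grip_width: 0.0389
grip_force: 12.0
```

Request:
{"api": "send_rows", "payload": {"rows": [{"dx": -1, "dy": 0, "dz": 0, "roll": 0, "jaw": 0.4}, {"dx": -1, "dy": 0, "dz": 0, "roll": 0, "jaw": 0.4}]}}

```text
time_s: 11.35
ee_pos: [0.5194, -0.0301, 0.0083]
eef_rot: [3.141, -0.0, 1.693]
force: [0.3, 3.4, 8.0]
grip_width: 0.039
grip_force: 12.0
```

Request:
{"api": "send_rows", "payload": {"rows": [{"dx": -1, "dy": 0, "dz": 0, "roll": 0, "jaw": 0.4}, {"dx": 0, "dy": 0, "dz": 0, "roll": 0, "jaw": 0.4}]}}

```text
time_s: 11.52
ee_pos: [0.5196, -0.0313, 0.0083]
eef_rot: [3.141, -0.0, 1.693]
force: [-1.0, 1.8, 7.4]
grip_width: 0.0387
grip_force: 12.0
```

Request:
{"api": "send_rows", "payload": {"rows": [{"dx": -1, "dy": 0, "dz": 0, "roll": 0, "jaw": 0.4}, {"dx": 0, "dy": 0, "dz": 0, "roll": 0, "jaw": 0.4}]}}

```text
time_s: 11.68
ee_pos: [0.5196, -0.0322, 0.0083]
eef_rot: [3.141, -0.0, 1.693]
force: [-1.6, 1.0, 6.9]
grip_width: 0.0389
grip_force: 12.0
```

Request:
{"api": "send_rows", "payload": {"rows": [{"dx": -1, "dy": 0, "dz": 0, "roll": 0, "jaw": 0.4}, {"dx": 0, "dy": 0, "dz": 0, "roll": 0, "jaw": 0.4}]}}

```text
time_s: 11.85
ee_pos: [0.5197, -0.0332, 0.0083]
eef_rot: [3.141, -0.0, 1.693]
force: [-0.4, 1.3, 6.9]
grip_width: 0.0387
grip_force: 12.0
```

Request:
{"api": "send_rows", "payload": {"rows": [{"dx": -1, "dy": 0, "dz": 0, "roll": 0, "jaw": 0.4}, {"dx": 0, "dy": 0, "dz": 0, "roll": 0, "jaw": 0.4}]}}

```text
time_s: 12.02
ee_pos: [0.5199, -0.0342, 0.0083]
eef_rot: [3.141, -0.0, 1.693]
force: [0.5, 2.2, 6.8]
grip_width: 0.0387
grip_force: 12.0
```

```bash
python3 - <<'E'
from h import *
for n in("scene","side"):
    c=camera(n);report(c)
f=camera("scene")["frame"]
cv2.imwrite("pics/crop5.png",cv2.resize(f[225:285,235:320],None,fx=8,fy=8,interpolation=cv2.INTER_CUBIC)[:,:,::-1])
E
```

```text
pegs [[0.5562, -0.0574], [0.5884, 0.0664], [0.5952, -0.0284], [0.61, -0.1052], [0.748, -0.0009]]
pegs [[0.5625, 0.0027], [0.5896, 0.0672], [0.7492, -0.0004]]
axis [0.6338 0.0232] r [0.0741 0.0624 0.1178] ang [196.  135.1 348.5]
pointer 7 231.66085410546142 line 14.406927
```

Request:
{"api": "send_rows", "payload": {"rows": [{"dx": -1, "dy": 0, "dz": 0, "roll": 0, "jaw": 0.4}, {"dx": 0, "dy": 0, "dz": 0, "roll": 0, "jaw": 0.4}]}}

```text
time_s: 12.33
ee_pos: [0.52, -0.0352, 0.0083]
eef_rot: [3.141, -0.0, 1.693]
force: [-0.1, 2.2, 7.1]
grip_width: 0.039
grip_force: 12.0
```

Request:
{"api": "send_rows", "payload": {"rows": [{"dx": -1, "dy": 0, "dz": 0, "roll": 0, "jaw": 0.4}, {"dx": 0, "dy": 0, "dz": 0, "roll": 0, "jaw": 0.4}]}}

```text
time_s: 12.5
ee_pos: [0.5201, -0.0361, 0.0083]
eef_rot: [3.141, -0.0, 1.693]
force: [-0.9, 3.6, 6.8]
grip_width: 0.0388
grip_force: 12.0
```

View pics/crop5.png

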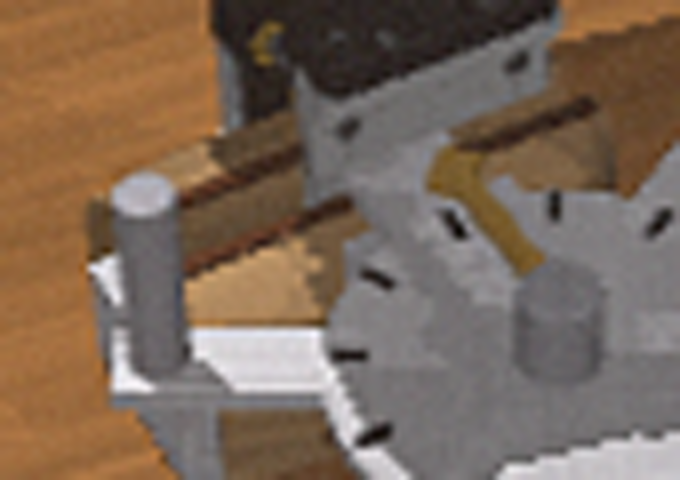

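Crop: the held half's stern, at (95,220), is right by the stop plate's edge (100,270). The resisting force is rising, so I'll take one more step.

Request:
{"api": "send_rows", "payload": {"rows": [{"dx": -1, "dy": 0, "dz": 0, "roll": 0, "jaw": 0.4}, {"dx": 0, "dy": 0, "dz": 0, "roll": 0, "jaw": 0.4}]}}

```text
time_s: 12.67
ee_pos: [0.5202, -0.0368, 0.0082]
eef_rot: [3.141, -0.001, 1.693]
force: [-0.2, 6.2, 6.6]
grip_width: 0.0391
grip_force: 12.0
```

Request:
{"api": "send_rows", "payload": {"rows": [{"dx": -1, "dy": 0, "dz": 0, "roll": 0, "jaw": 0.4}, {"dx": 0, "dy": 0, "dz": 0, "roll": 0, "jaw": 0.4}]}}

```text
time_s: 12.83
ee_pos: [0.5202, -0.0375, 0.0081]
eef_rot: [3.141, -0.001, 1.693]
force: [-0.2, 8.3, 7.2]
grip_width: 0.0389
grip_force: 12.0
```

```bash
python3 - <<'E'
from h import *
for n in("scene","side"):
    c=camera(n);report(c)
E
```

```text
pegs [[0.5573, -0.0605], [0.588, 0.0661], [0.5952, -0.0296], [0.6107, -0.1054], [0.748, -0.0]]
pegs [[0.5556, -0.0048], [0.5893, 0.0672], [0.7488, -0.0]]
axis [0.6313 0.0208] r [0.0799 0.0626 0.1194] ang [198.7 132.1 350. ]
pointer 11 233.5083587792609 line 30.20829
```

Request:
{"api": "send_rows", "payload": {"rows": [{"dx": 1.2, "dy": 0, "dz": 0, "roll": 0, "jaw": 0.4}, {"dx": 0, "dy": 0, "dz": 0, "roll": 0, "jaw": 0.1}, {"dx": 0, "dy": 0, "dz": 0, "roll": 0, "jaw": 0.05}, {"dx": 0, "dy": 0, "dz": 0, "roll": 0, "jaw": 0.05}, {"dx": 0, "dy": 0, "dz": 0, "roll": 0, "jaw": 0.05}]}}

```text
time_s: 13.35
ee_pos: [0.5197, -0.037, 0.0077]
eef_rot: [-3.141, -0.0, 1.693]
force: [-0.5, -0.0, 0.4]
grip_width: 0.0448
grip_force: 0.0
```

Request:
{"api": "send_rows", "payload": {"rows": [{"dx": 0, "dy": 0, "dz": -15, "roll": 0, "jaw": 0.05}, {"dx": 0, "dy": 0, "dz": -25, "roll": 0, "jaw": 0.05}, {"dx": 0, "dy": 0, "dz": -30, "roll": 0, "jaw": 0.05}, {"dx": 0, "dy": 0, "dz": -30, "roll": 0, "jaw": 0.05}, {"dx": 0, "dy": -25, "dz": -30, "roll": 0, "jaw": 0.2}, {"dx": 0, "dy": -40, "dz": -30, "roll": 0, "jaw": 0.3}, {"dx": 0, "dy": -25, "dz": -30, "roll": 0, "jaw": 0.35}]}}

```text
time_s: 13.93
ee_pos: [0.4349, -0.047, 0.193]
eef_rot: [-3.14, -0.0, 1.693]
force: [0.1, -0.0, 0.8]
grip_width: 0.0314
grip_force: 0.0
```

```bash
python3 - <<'E'
from h import *
o=get_obs();print(o["ee_pos"],o["eef_rot"])
for n in("scene","side","wrist"):
    c=camera(n);report(c);W=cloud(c)
    P=loose(W,(.46,.545,-.12,.06))
    if n!="side":
        c_,a,nn,b,t,k=fitface(P);tp=np.percentile(P[:,:2]@b,[.5,99.5]);print(n,len(P),k,"yaw",a,"mid",nn*(c_@nn-.0195)+b*tp.mean(),"L",np.diff(tp))
save(c,"wrist6.png")
E
```

```text
[ 0.43490704 -0.04704339  0.19303875] [-3.13975900e+00 -4.74412712e-04  1.69308746e+00]
pegs [[0.5886, 0.0666], [0.61, -0.1051], [0.7481, -0.0007]]
axis [ 0.6489 -0.0131] r [0.0999 0.0999 0.0999] ang [127.1 247.1   7.1]
pointer 56 187.67187922938254 line 6.431046
scene 553 72 yaw 7.333257574813373 mid [ 0.51762444 -0.03365451] L [0.13792441]
pegs [[0.589, 0.0672], [0.6096, -0.1039], [0.7478, -0.0005]]
axis [ 0.6488 -0.0124] r [0.0995 0.0995 0.0997] ang [126.9 246.8   6.9]
pointer 12 185.87782267879794 line 105.438095
pegs [[0.5903, 0.0681], [0.6118, -0.1039]]
wrist 7001 549 yaw 6.7865566493757115 mid [ 0.48149575 -0.03306157] L [0.13371685]
```

View pics/wrist6.png

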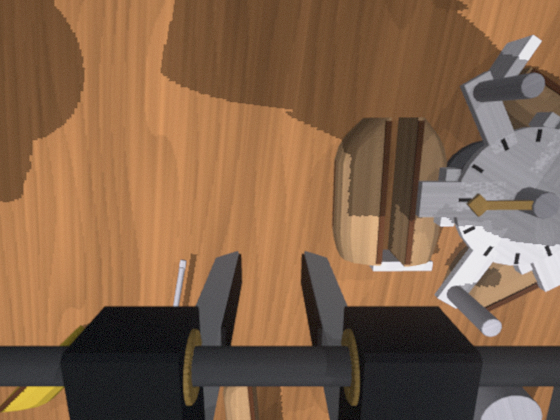

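The wrist view shows the two flats parallel, with a gap of about 19 mm at (412,190), and the stern at the stop plate (400,266). The turret is still at 187.1°. Next I turn 90° to make a two-finger fence, lower it and push.

Request:
{"api": "send_rows", "payload": {"rows": [{"dx": 0, "dy": 0, "dz": 0, "roll": 6.9, "jaw": 0.35}, {"dx": 0, "dy": 0, "dz": 0, "roll": 6.9, "jaw": 0.35}, {"dx": 0, "dy": 0, "dz": 0, "roll": 6.9, "jaw": 0.35}, {"dx": 0, "dy": 0, "dz": 0, "roll": 6.9, "jaw": 0.35}, {"dx": 0, "dy": 0, "dz": 0, "roll": 6.9, "jaw": 0.35}, {"dx": 0, "dy": 0, "dz": 0, "roll": 6.9, "jaw": 0.35}, {"dx": 0, "dy": 0, "dz": 0, "roll": 6.9, "jaw": 0.35}, {"dx": 0, "dy": 0, "dz": 0, "roll": 6.9, "jaw": 0.35}, {"dx": 0, "dy": 0, "dz": 0, "roll": 6.9, "jaw": 0.35}, {"dx": 0, "dy": 0, "dz": 0, "roll": 6.9, "jaw": 0.35}, {"dx": 0, "dy": 0, "dz": 0, "roll": 6.9, "jaw": 0.35}, {"dx": 0, "dy": 0, "dz": 0, "roll": 6.9, "jaw": 0.35}]}}

```text
time_s: 15.08
ee_pos: [0.4373, -0.047, 0.1914]
eef_rot: [-3.141, 0.002, 0.242]
force: [0.6, 0.9, 0.5]
grip_width: 0.0307
grip_force: 0.0
```

Request:
{"api": "send_rows", "payload": {"rows": [{"dx": 0, "dy": 0, "dz": 0, "roll": 7.1, "jaw": 0.35}, {"dx": 0, "dy": 0, "dz": 35, "roll": 0, "jaw": 0.35}, {"dx": 0, "dy": 0, "dz": 35, "roll": 0, "jaw": 0.35}, {"dx": 0, "dy": 0, "dz": 35, "roll": 0, "jaw": 0.35}, {"dx": 0, "dy": 0, "dz": 35, "roll": 0, "jaw": 0.35}, {"dx": 0, "dy": 0, "dz": 25, "roll": 0, "jaw": 0.35}, {"dx": 0, "dy": 0, "dz": 15, "roll": 0, "jaw": 0.35}, {"dx": 0, "dy": 0, "dz": 5, "roll": 0, "jaw": 0.35}, {"dx": 0, "dy": 0, "dz": 0, "roll": 0, "jaw": 0.35}, {"dx": 0, "dy": 0, "dz": 0, "roll": 0, "jaw": 0.35}]}}

```text
time_s: 15.92
ee_pos: [0.4374, -0.047, 0.0079]
eef_rot: [-3.141, 0.0, 0.124]
force: [-0.5, -1.2, -0.7]
grip_width: 0.0304
grip_force: 0.0
```

Request:
{"api": "send_rows", "payload": {"rows": [{"dx": 9, "dy": 0, "dz": 0, "roll": 0, "jaw": 0.35}, {"dx": 9, "dy": 0, "dz": 0, "roll": 0, "jaw": 0.35}, {"dx": 9, "dy": 0, "dz": 0, "roll": 0, "jaw": 0.35}, {"dx": 9, "dy": 0, "dz": 0, "roll": 0, "jaw": 0.35}, {"dx": 9, "dy": 0, "dz": 0, "roll": 0, "jaw": 0.35}, {"dx": 3, "dy": 0, "dz": 0, "roll": 0, "jaw": 0.35}, {"dx": 3, "dy": 0, "dz": 0, "roll": 0, "jaw": 0.35}, {"dx": 3, "dy": 0, "dz": 0, "roll": 0, "jaw": 0.35}, {"dx": 3, "dy": 0, "dz": 0, "roll": 0, "jaw": 0.35}, {"dx": 3, "dy": 0, "dz": 0, "roll": 0, "jaw": 0.35}]}}

```text
time_s: 16.75
ee_pos: [0.4967, -0.0396, 0.0078]
eef_rot: [-3.141, 0.0, 0.124]
force: [-1.0, -0.3, 0.1]
grip_width: 0.0304
grip_force: 0.2
```

Request:
{"api": "send_rows", "payload": {"rows": [{"dx": 2, "dy": 0, "dz": 0, "roll": 0, "jaw": 0.35}, {"dx": 2, "dy": 0, "dz": 0, "roll": 0, "jaw": 0.35}, {"dx": 2, "dy": 0, "dz": 0, "roll": 0, "jaw": 0.35}, {"dx": 0, "dy": 0, "dz": 0, "roll": 0, "jaw": 0.35}]}}

```text
time_s: 17.08
ee_pos: [0.5029, -0.0389, 0.0079]
eef_rot: [3.142, -0.0, 0.124]
force: [-0.4, -0.6, -0.4]
grip_width: 0.0306
grip_force: 0.0
```

```bash
python3 - <<'E'
from h import *
o=get_obs();print(o["ee_pos"],o["force"])
for n in("scene","side"):
    c=camera(n);report(c);W=cloud(c)
    if n=="scene":
        f=c["frame"];cv2.imwrite("pics/crop7.png",cv2.resize(f[195:285,235:345],None,fx=7,fy=6,interpolation=cv2.INTER_CUBIC)[:,:,::-1])
E
```

```text
[ 0.50294269 -0.03888971  0.00792568] [-0.43432512 -0.56441094 -0.35264955]
pegs [[0.533, -0.0282], [0.5885, 0.0664], [0.6101, -0.1054], [0.7479, -0.0007]]
pegs [[0.5894, 0.0673], [0.61, -0.1047], [0.7489, -0.0005]]
axis [ 0.6494 -0.0126] r [0.1    0.1002 0.1002] ang [126.9 246.8   6.9]
pointer 17 185.49146123891455 line 141.59529
```

View pics/crop7.png

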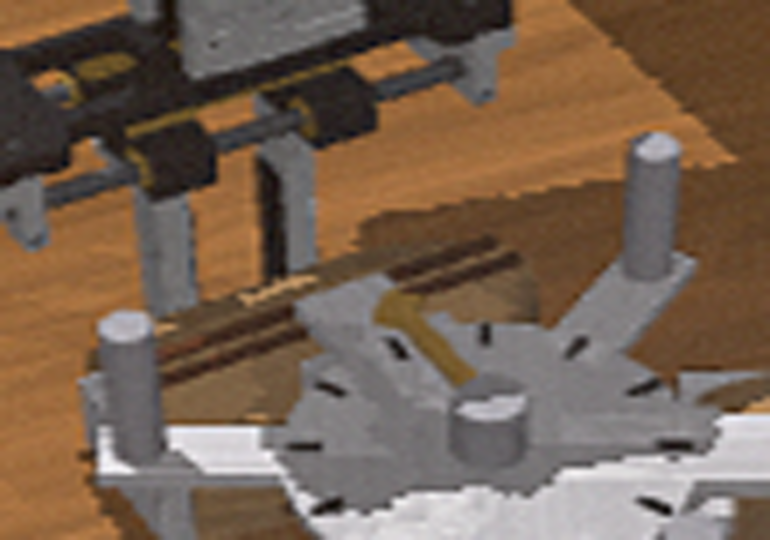

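The fence is pushing evenly. The two keel lines, around (440,260) and (460,275), are nearly closed and the stern sits at the plate at (90,380). I'll close the rest gently.

Request:
{"api": "send_rows", "payload": {"rows": [{"dx": 2, "dy": 0, "dz": 0, "roll": 0, "jaw": 0.35}, {"dx": 2, "dy": 0, "dz": 0, "roll": 0, "jaw": 0.35}, {"dx": 1, "dy": 0, "dz": 0, "roll": 0, "jaw": 0.35}, {"dx": 1, "dy": 0, "dz": 0, "roll": 0, "jaw": 0.35}, {"dx": 0, "dy": 0, "dz": 0, "roll": 0, "jaw": 0.35}]}}

```text
time_s: 17.6
ee_pos: [0.5088, -0.0381, 0.0079]
eef_rot: [3.142, -0.0, 0.124]
force: [-0.5, -0.0, -0.1]
grip_width: 0.0309
grip_force: 0.0
```

Request:
{"api": "send_rows", "payload": {"rows": [{"dx": 1, "dy": 0, "dz": 0, "roll": 0, "jaw": 0.35}, {"dx": 0, "dy": 0, "dz": 0, "roll": 0, "jaw": 0.35}]}}

```text
time_s: 17.77
ee_pos: [0.5097, -0.038, 0.0079]
eef_rot: [-3.142, -0.0, 0.124]
force: [-0.0, -0.2, 0.4]
grip_width: 0.0307
grip_force: 0.0
```

Request:
{"api": "send_rows", "payload": {"rows": [{"dx": 1, "dy": 0, "dz": 0, "roll": 0, "jaw": 0.35}, {"dx": 0, "dy": 0, "dz": 0, "roll": 0, "jaw": 0.35}]}}

```text
time_s: 17.93
ee_pos: [0.5107, -0.0379, 0.0079]
eef_rot: [3.142, -0.0, 0.124]
force: [-0.0, -0.3, -0.7]
grip_width: 0.0301
grip_force: 0.0
```

Request:
{"api": "send_rows", "payload": {"rows": [{"dx": 1, "dy": 0, "dz": 0, "roll": 0, "jaw": 0.35}, {"dx": 0, "dy": 0, "dz": 0, "roll": 0, "jaw": 0.35}]}}

```text
time_s: 18.1
ee_pos: [0.5117, -0.0378, 0.0079]
eef_rot: [3.142, -0.0, 0.124]
force: [-0.4, 0.0, -0.0]
grip_width: 0.0306
grip_force: 0.0
```

Request:
{"api": "send_rows", "payload": {"rows": [{"dx": 1, "dy": 0, "dz": 0, "roll": 0, "jaw": 0.35}, {"dx": 0, "dy": 0, "dz": 0, "roll": 0, "jaw": 0.35}]}}

```text
time_s: 18.27
ee_pos: [0.5123, -0.0376, 0.0078]
eef_rot: [-3.141, 0.001, 0.124]
force: [-3.0, -0.3, 2.2]
grip_width: 0.0306
grip_force: 1.7
```

Request:
{"api": "send_rows", "payload": {"rows": [{"dx": 1, "dy": 0, "dz": 0, "roll": 0, "jaw": 0.35}, {"dx": 0, "dy": 0, "dz": 0, "roll": 0, "jaw": 0.35}]}}

```text
time_s: 18.43
ee_pos: [0.5123, -0.0376, 0.0076]
eef_rot: [-3.141, 0.003, 0.124]
force: [-9.4, -2.3, 5.0]
grip_width: 0.0307
grip_force: 5.0
```

Request:
{"api": "send_rows", "payload": {"rows": [{"dx": 0.7, "dy": 0, "dz": 0, "roll": 0, "jaw": 0.35}, {"dx": 0, "dy": 0, "dz": 0, "roll": 0, "jaw": 0.35}]}}

```text
time_s: 18.6
ee_pos: [0.5123, -0.0375, 0.0075]
eef_rot: [-3.141, 0.005, 0.124]
force: [-14.0, -1.9, 8.0]
grip_width: 0.0304
grip_force: 7.2
```

Request:
{"api": "send_rows", "payload": {"rows": [{"dx": -0.3, "dy": 0, "dz": 0, "roll": 0, "jaw": 0.35}, {"dx": 0, "dy": 0, "dz": 0, "roll": 0, "jaw": 0.35}, {"dx": 0, "dy": 0, "dz": 0, "roll": 0, "jaw": 0.35}, {"dx": 0, "dy": 0, "dz": 0, "roll": 0, "jaw": 0.35}, {"dx": 0, "dy": 0, "dz": 0, "roll": 0, "jaw": 0.35}, {"dx": 0, "dy": 0, "dz": 0, "roll": 0, "jaw": 0.35}, {"dx": 0, "dy": 0, "dz": 0, "roll": 0, "jaw": 0.35}, {"dx": 0, "dy": 0, "dz": 0, "roll": 0, "jaw": 0.35}, {"dx": 0, "dy": 0, "dz": 0, "roll": 0, "jaw": 0.35}, {"dx": 0, "dy": 0, "dz": 0, "roll": 0, "jaw": 0.35}, {"dx": 0, "dy": 0, "dz": 0, "roll": 0, "jaw": 0.35}, {"dx": 0, "dy": 0, "dz": 0, "roll": 0, "jaw": 0.35}]}}

```text
time_s: 19.6
ee_pos: [0.5123, -0.0375, 0.0074]
eef_rot: [-3.141, 0.004, 0.124]
force: [-11.0, -2.3, 4.9]
grip_width: 0.0307
grip_force: 5.9
```

Request:
{"api": "send_rows", "payload": {"rows": [{"dx": -2, "dy": 0, "dz": 0, "roll": 0, "jaw": 0.35}, {"dx": -8, "dy": 0, "dz": 0, "roll": 0, "jaw": 0.35}, {"dx": -20, "dy": 0, "dz": 0, "roll": 0, "jaw": 0.35}, {"dx": -20, "dy": 0, "dz": -20, "roll": 0, "jaw": 0.35}, {"dx": -10, "dy": 0, "dz": -40, "roll": 0, "jaw": 0.35}, {"dx": 0, "dy": 0, "dz": -40, "roll": 0, "jaw": 0.35}, {"dx": 0, "dy": 0, "dz": -40, "roll": 0, "jaw": 0.35}, {"dx": 0, "dy": 0, "dz": -40, "roll": 0, "jaw": 0.35}, {"dx": 0, "dy": 0, "dz": 0, "roll": 0, "jaw": 0.35}]}}

```text
time_s: 20.35
ee_pos: [0.4567, -0.0453, 0.1951]
eef_rot: [3.138, -0.011, 0.124]
force: [0.7, 0.4, 0.6]
grip_width: 0.0302
grip_force: 0.0
```

```bash
python3 - <<'E'
from h import *
o=get_obs();print(o["ee_pos"],o["force"])
n=np.array([.9923,.1236]);b=np.array([-.1236,.9923]);home=np.array([.5390,-.0263])
for s in("scene","side","wrist"):
    c=camera(s);report(c);W=cloud(c);V=W.reshape(-1,3)
    e=V[:,:2]-home;N=e@n;B=e@b
    m=(N>-.019)&(N<.012)&(abs(B)<.085)&(V[:,2]>.042)&(V[:,2]<.06)
    L=m&(N<.010);print(s,"loose top B",np.percentile(B[L],[.5,1,99,99.5]).round(4),L.sum())
    m=(N>.028)&(N<.04)&(abs(B)<.085)&(V[:,2]>.045)&(V[:,2]<.06);print("port top B",np.percentile(B[m],[1,99]).round(4) if m.sum() else None,m.sum())
    m=(N>-.021)&(N<.005)&(abs(B)<.085)&(V[:,2]>.01)&(V[:,2]<.025);print("low N",np.percentile(N[m],[2,10,50]).round(4) if m.sum()>5 else None,m.sum())
    if s=="wrist": save(c,"w8.png")
    else: F=c["frame"] if s=="scene" else F
f=cv2.resize(F[205:275,240:330],(560,436),interpolation=cv2.INTER_CUBIC);w=c["frame"]
cv2.imwrite("pics/fin.png",np.hstack([cv2.resize(f,(390,420)),cv2.resize(w[60:320,300:560],(400,420),interpolation=cv2.INTER_CUBIC)])[:,:,::-1])
E
```

```text
[ 0.45674522 -0.0453373   0.19514246] [0.70832502 0.40807829 0.64456079]
pegs [[0.5885, 0.0668], [0.6099, -0.1052], [0.7482, -0.0009]]
axis [ 0.6488 -0.0131] r [0.1001 0.1    0.1001] ang [127.1 247.1   7. ]
pointer 60 186.99336209014643 line 5.2498436
scene loose top B [-0.0752 -0.0665  0.0481  0.0489] 140
port top B [-0.0656  0.0607] 184
low N [-0.0023 -0.0018  0.0007] 7
pegs [[0.5892, 0.0672], [0.6117, -0.1051], [0.75, 0.0004]]
axis [ 0.6503 -0.0125] r [0.1004 0.1003 0.1005] ang [127.5 247.4   7.4]
pointer 15 186.32009887299697 line 98.88083
side loose top B [-0.0714 -0.0697  0.0664  0.0682] 174
port top B [-0.0669  0.0675] 87
low N [-0.0182 -0.0153 -0.0067] 35
pegs [[0.5902, 0.0675], [0.6117, -0.1046]]
wrist loose top B [-0.067  -0.0662  0.0575  0.0592] 3040
port top B [-0.0667  0.0616] 1773
low N [-0.0184 -0.0184 -0.0183] 22
```

View pics/fin.png

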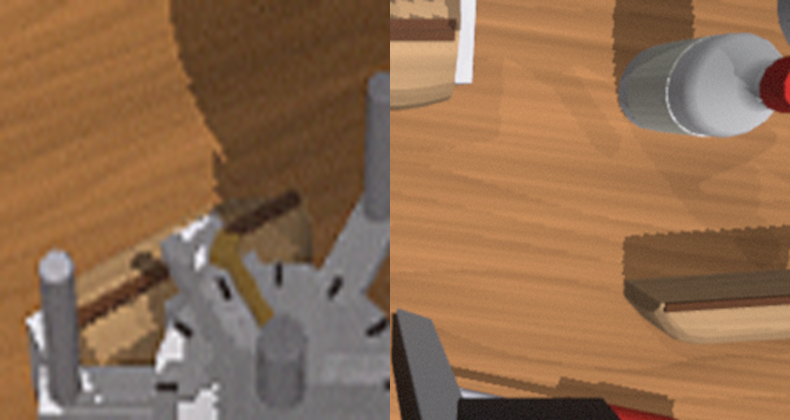

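The combined picture shows the two keel lines merged into one at (200,255), with the stern against the plate. The stern edges agree within about 1 mm and the turret is at 187.1°. Handing in.

```bash
python3 -c "
from station import *
print(hand_in())"
```

```text
the job is handed in; nothing more can be done
None
```

I turned the stand until the middle port half sat under the pointer, slid the middle loose half home against the stop plate without lifting it, pressed the joint at about 11 N for a second, let go, and handed the job in at about 20 s; no verdict came back.

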